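# Nest the paint pots on the cork coaster

### The job

Clear up the painting bench: stand the blue pot in the middle of the cork coaster, nest the red pot fully home inside it, then the yellow pot inside the red one, and last put the green lid on the yellow pot. Build the tower in that order from the bottom up, one piece at a time, straight and upright, and let go of everything. Do not use the dark coaster, and leave the blue-and-clear block, the brown bottle and the cutter where they are.

Things in the scene. Friction and masses are not known exactly. Their poses are not given: they have to be found in the camera images.
- pot_blue: Round blue plastic pot, open on top, 74 mm high, 80 g. Origin: centre of its underside; z up its axis. Foot 34 mm across, tapering out; straight grip band 57 mm across from 48 mm up to the rim. Inside a tapered bowl: mouth 49 mm, inner floor 38 mm across, 38 mm above the underside. Pots differ only in colour; nested, a pot stands on the inner floor of the one below (2 mm play), 38 mm higher than it.
- pot_red: Round red plastic pot, open on top, 74 mm high, 80 g. Origin: centre of its underside; z up its axis. Foot 34 mm across, tapering out; straight grip band 57 mm across from 48 mm up to the rim. Inside a tapered bowl: mouth 49 mm, inner floor 38 mm across, 38 mm above the underside. Pots differ only in colour; nested, a pot stands on the inner floor of the one below (2 mm play), 38 mm higher than it.
- pot_yellow: Round yellow plastic pot, open on top, 74 mm high, 80 g. Origin: centre of its underside; z up its axis. Foot 34 mm across, tapering out; straight grip band 57 mm across from 48 mm up to the rim. Inside a tapered bowl: mouth 49 mm, inner floor 38 mm across, 38 mm above the underside. Pots differ only in colour; nested, a pot stands on the inner floor of the one below (2 mm play), 38 mm higher than it.
- lid: Green lid with upright black knob, 50 g, standing upright. Origin: centre of the plug's underside; z up. Tapered plug 39 mm across below, 44 above, 10 mm high; flange 57 mm across from 10 to 14 mm; knob 24 mm across from 14 to 46 mm. On a pot the plug enters the mouth (2 mm play) and the flange rests on the rim: origin 64 mm above the pot's underside.
- coaster_cork: Round cork coaster, light brown, 90 mm across, 6 mm thick, fixed to the bench: the tower's place. Origin: centre of its underside, at bench height; z up.
- coaster_slate: Round dark grey coaster, 90 mm across, 6 mm thick, fixed: not to be used. Origin: centre of its underside; z up.
- block: Bystander: loose holding block, 75 x 100 mm, 52 mm high (blue below, clear above), four thin brass rods lying on it along its x, reaching 43 mm either side of the origin, 56 mm high in all. Origin: centre of its underside. Leave it alone.
- bottle: Bystander: small brown glass bottle with a black cap, 36 mm across, 75 mm high, standing loose. Origin: centre of its underside. Leave it alone.
- cutter: Bystander: craft cutter, black with orange slide and end, 22 x 135 mm, 17 mm high, lying loose along its y. Origin: under the middle of the black part. Leave it alone.
There are look-alikes about, which are no part of the job. What is shaped like the lid but pink is not meant. There is more than one size of the pot_red; the one meant has the size given above.

How it is judged:
By the outcome, as a careful person would: the job done as asked, in the order asked, and still so for the second after the job is handed in, with the robot touching nothing.
It also fails if it takes over 120 s, if anything falls off the work surface, if the arm or the gripper's body presses on something with over 40 N, if the wrist force passes 120 N, or if a joint passes its speed limit or range.

### The arm

A 6-joint arm with a two-finger parallel gripper is mounted at the origin on the work surface. World frame = base frame: x ahead of the robot, y to its left, z up, the work surface at z = 0. Lengths are in m, angles in rad, forces in N, time in s.
With the tool pointing down it reaches from about 0.25 to 0.775 m from the base axis. Payload 4 kg.
Tool frame: the origin (TCP) lies at the centre of the arm's flange, where the gripper is bolted on; the fingertips stand 199 mm ahead of it and the grasp point (between the pads) lies 180 mm ahead of it (robot.tcp_to_tips is the z of the fingertips in the tool frame, in m); z points along the fingers, y is the line along which they close (so a half turn about z gives the same grasp; the last joint's range is limited). The gripper opens to 94 mm and grips with 3 to 60 N. Pads are 16 mm wide; open, the fingers measure 119 mm over their backs; the gripper's body (75 mm by 177 mm) begins 78 mm behind the grasp point.
Start: joints at [1.078, 0.087, 1.371, -0, 1.684, -0.103], TCP at [0.209, 0.509, 0.405] pointing down, gripper open.
Joint ranges: [-3.1, 3.1], [-0.76, 2.03], [0.27, 2.55], [-1.08, 4.22], [0.17, 2.65], [-2.57, 2.57]. Speed limits (rad/s): [2.79, 2.79, 3.14, 3.14, 3.14, 3.14].

### API

Orientations are given as [roll, pitch, yaw] about the fixed x, y, z axes, in that order (R = Rz(yaw) Ry(pitch) Rx(roll)).
In Python, from bench import robot gives the robot as it stands.
- The arm moves only by the tool play_rows, never from a script. Its arguments are lists of equal length, an entry for each row: "translation": the shift along the tool's x, y, z scaled (see below), a list of three; "twist": the turn, a rotation vector about the tool's x, y, z scaled (see below), a list of three; "gripper": the opening, from -1 (shut) to 1 (fully open). A call has 1 to 8 rows; each row shifts and turns the commanded pose from where the row before left it, along the tool's axes as they then stand; what a row does not reach is not made up. The controller multiplies each number of a shift by 0.04 m and each number of a turn by 0.1 rad. A row lasts 1/10 s, in which the tool goes at most 50 mm and 8.59 degrees, less where a joint would pass 70% of its speed; a pose out of reach is approached as far as the arm can. A call with a number of a shift or a turn outside -1 to 1 is refused whole. A call with a gripper value outside its range is refused whole. The fingers move at their own pace and stop on an object; the grip force is fixed at half the most. Time passes only in rows, so rows that do not move let the fingers close. It gives the time, the measured TCP pose, the force, the opening and the grip force at its end, in the units of the state.
- robot.get_obs(): the state, without advancing time (a new reading comes with each control period).
- robot.snapshot(name): name is "scene" or "top" or "wrist"; returns the picture (420x560x3 uint8, red, green, blue); there is no depth.
- robot.camera_model(name): a dict with "camera_matrix" (3x3 intrinsics, pixels), "k1" (the pictures are not rectified: a ray, as slopes to the right and down, at radius r is drawn at 1 + k1 r^2 times it, then the intrinsics apply), "rvec" (rotation vector, rad) and "tvec" (3), from world to camera coordinates, as OpenCV has them. Camera axes: x right, y down, z forward; pixel columns grow to the right and rows downward; lengths in m; the calibration is good to about 2 mm. A picture is of the moment at which its call begins: read the wrist's pose just before it. camera_model takes no time and is no camera call; for the wrist camera it gives the pose at the moment of the call.
- robot.close_job(): hands the job in; it is judged then, once.
Trained networks look in the newest picture that a camera, given by its name, has taken for a name from the list of things; names that differ only in an ending like _2 or _b are one class to them, and where a whole thing is asked for, a point or a joint stands for the part that bears it (a point fixed in the world has none). Each returns a list of dicts, best first, with "score" (0 to 1); they miss things now and then, are a little off and sometimes report something else, mostly with a low value. They report only what shows in the picture. A call takes as long as a camera call. They do not tell look-alikes from the thing itself.
- robot.recognise(name, camera): "centre" ([x, y, z] in m, in world coordinates, good to about 4 mm: the middle of the surface that is visible of it).
- robot.spot_point(name, camera): "centre" ([x, y, z] in m, in world coordinates, good to about 4 mm: a listed point, or the origin of a listed thing).
The state is a dict: "time": time; "joint_positions": joint angles; "qvel": joint speeds; "joint_torque": joint torques, N m; "tool_pos": TCP position; "ee_rot": TCP orientation; "wrist_force": force on the tool from outside, world axes, zero at the start; "wrist_torque": the same for the moment, N m; "width": finger opening in m; "finger_force": force on a finger pad.
Only numpy, scipy, OpenCV 4.12 (cv2) and the standard library are available. Lean on these libraries where they do the work, as an engineer would, in place of code of your own. Each camera call takes 0.05 s, during which the arm holds its last target. There are 200 camera calls.

## Working session

There is one attempt and no reset: what is moved stays moved. The work goes in short steps, Python scripts to look and compute and a tool call to move; the robot and the scene stay as the last step left them, time stands still between calls to the robot, and variables do not carry over. Pictures are saved under pics/ and viewed, at most 14 in all, crops included, and the job is handed in when it is done.

Besides the shell and the picture viewer there is one more tool, called after ">>>" as name(argument=value, ...) on one line, values as JSON. play_rows: Moves the arm, as the interface text tells. Its arguments: {"type":"object","properties":{"translation":{"type":"array","items":{"type":"array","items":{"type":"number","minimum":-1,"maximum":1}}},"twist":{"type":"array","items":{"type":"array","items":{"type":"number","minimum":-1,"maximum":1}}},"gripper":{"type":"array","items":{"type":"number"}}},"required":["translation","twist","gripper"]}

```bash
ls; mkdir -p pics
cat > h.py <<'E'
import numpy as np, cv2
from bench import robot
def save(cam,name):
    im=robot.snapshot(cam); cv2.imwrite(f'pics/{name}.png',im[:,:,::-1]); return im
def cam(c):
    m=robot.camera_model(c); K=np.array(m['camera_matrix']); R=cv2.Rodrigues(np.array(m['rvec'],float))[0]; return K,m['k1'],R,np.array(m['tvec'],float).ravel()
def px2w(c,u,v,z):
    K,k1,R,t=cam(c); d=np.linalg.inv(K)@[u,v,1]; d=d[:2]; rd=np.hypot(*d); r=rd
    for _ in range(20): r=rd/(1+k1*r*r)
    s=d*(r/rd if rd else 1); ray=R.T@np.array([*s,1]); o=-R.T@t
    return o+ray*(z-o[2])/ray[2]
def w2px(c,p):
    K,k1,R,t=cam(c); q=R@np.array(p)+t; s=q[:2]/q[2]; s=s*(1+k1*(s@s)); return (K@[*s,1])[:2]
E
python3 - <<'E'
from h import *
save('top','top0'); 
for n in ['pot_blue','pot_red','pot_yellow','lid','coaster_cork','coaster_slate','block','bottle','cutter']:
    print(n,[(np.round(d['centre'],3).tolist(),round(d['score'],2),np.round(w2px('top',d['centre'])).tolist()) for d in robot.spot_point(n,'top')])
o=robot.get_obs(); print(o['time'],o['tool_pos'],o['ee_rot'],o['width'])
save('scene','scene0')
E
```

```text
pics
pot_blue [([0.638, -0.059, -0.002], 0.97, [303.0, 180.0]), ([0.614, -0.254, 0.002], 0.49, [384.0, 192.0])]
pot_red [([0.614, -0.255, 0.002], 0.93, [384.0, 192.0]), ([0.507, -0.37, -0.002], 0.78, [433.0, 237.0]), ([0.641, -0.351, -0.002], 0.63, [423.0, 182.0]), ([0.458, -0.25, -0.003], 0.62, [383.0, 257.0])]
pot_yellow [([0.461, -0.254, -0.001], 0.87, [385.0, 256.0])]
lid [([0.347, 0.111, 0.001], 0.62, [227.0, 302.0]), ([0.456, 0.126, 0.002], 0.58, [223.0, 254.0]), ([0.427, 0.234, -0.0], 0.58, [176.0, 266.0])]
coaster_cork [([0.453, -0.032, -0.001], 0.78, [291.0, 257.0])]
coaster_slate [([0.606, 0.15, 0.0], 0.92, [216.0, 191.0])]
block [([0.642, 0.342, -0.002], 0.62, [137.0, 175.0])]
bottle [([0.645, 0.339, -0.004], 0.58, [138.0, 174.0]), ([0.456, 0.343, -0.001], 0.53, [130.0, 253.0])]
cutter [([0.781, -0.038, -0.003], 0.87, [295.0, 124.0])]
0.5 [0.20899036 0.50874583 0.40466706] [ 3.14156851e+00 -1.15970095e-05  2.75181418e+00] 0.09408178751486851
```

View pics/top0.png

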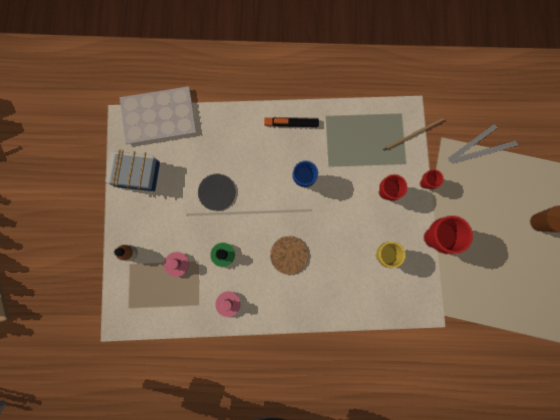

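View pics/scene0.png

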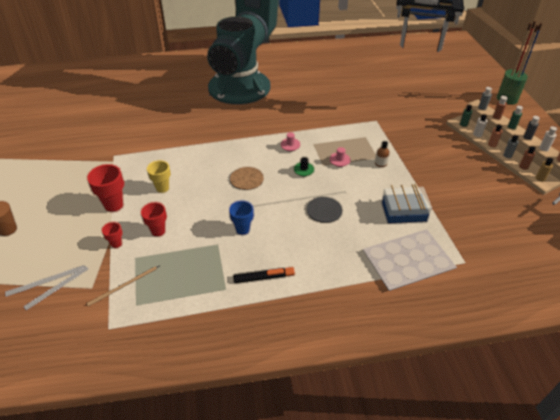

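Red candidates in the top picture are (393,187) medium, (432,180) small and (449,235) large; I choose the medium one, which is the same size as blue at (305,174). Lid candidates are green at (222,254), and pink at (177,264) and (228,304), so I choose green. I'll check both choices in one close crop and start moving.

Run:
```python
from h import *
im=cv2.imread('pics/top0.png')
a=cv2.resize(im[155:275,370:480],None,fx=4,fy=4,interpolation=cv2.INTER_CUBIC)
b=cv2.resize(im[155:275,205:290],None,fx=4,fy=4,interpolation=cv2.INTER_CUBIC)
cv2.imwrite('pics/crop.png',np.hstack([a,b]))
```

```text
(no output)
```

View pics/crop.png

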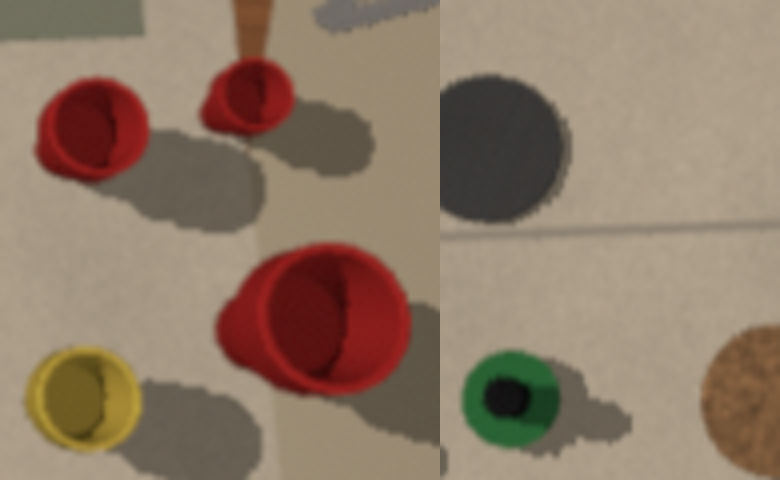

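>>> play_rows(translation=[[0,0,0],[0,0,0],[0,0,0],[0,0,0],[-0.67,-0.89,0],[-0.67,-0.89,0],[-0.67,-0.89,0],[-0.67,-0.89,0]], twist=[[0,0,-0.974],[0,0,-0.974],[0,0,-0.974],[0,0,-0.974],[0,0,0],[0,0,0],[0,0,0],[0,0,0]], gripper=[1,1,1,1,1,1,1,1])

```text
time: 1.35
tool_pos: [0.3167, 0.365, 0.4049]
ee_rot: [3.141, 0.001, -3.141]
wrist_force: [0.3, 0.1, -0.2]
width: 0.0938
finger_force: 0.0
```

>>> play_rows(translation=[[-0.67,-0.89,0],[-0.67,-0.89,0],[-0.67,-0.89,0],[-0.67,-0.89,0],[-0.67,-0.89,0],[-0.67,-0.89,0],[-0.67,-0.89,0],[-0.67,-0.89,0]], twist=[[0,0,0],[0,0,0],[0,0,0],[0,0,0],[0,0,0],[0,0,0],[0,0,0],[0,0,0]], gripper=[1,1,1,1,1,1,1,1])

```text
time: 2.15
tool_pos: [0.5313, 0.0798, 0.4049]
ee_rot: [3.141, 0.001, 3.141]
wrist_force: [0.7, 0.7, 0.5]
width: 0.0938
finger_force: 0.0
```

The crop shows a medium red pot rim (~26 px, at top (393,187)) matching the yellow pot's ~27 px. The small red is ~21 px and the large ~38 px. The green lid with its black knob is upright. Choices confirmed.

>>> play_rows(translation=[[-0.67,-0.89,0],[-0.67,-0.89,0],[-0.67,-0.89,0],[-0.67,-0.8,0],[0,0,0]], twist=[[0,0,0],[0,0,0],[0,0,0],[0,0,0],[0,0,0]], gripper=[1,1,1,1,1])

```text
time: 2.65
tool_pos: [0.6398, -0.0617, 0.4023]
ee_rot: [-3.14, -0.002, 3.136]
wrist_force: [-0.9, 0.6, -0.4]
width: 0.094
finger_force: 0.0
```

Run:
```python
from h import *
o=robot.get_obs(); print(o['tool_pos'])
save('wrist','w0')
K,k1,R,t=cam('wrist'); print('cam at',-R.T@t, 'fwd',R[2])
print([(np.round(d['centre'],3),round(d['score'],2)) for d in robot.spot_point('pot_blue','wrist')])
print(w2px('wrist',[.638,-.06,.074]))
```

```text
[ 0.63982669 -0.06166958  0.40231601]
cam at [ 0.57173494 -0.0587234   0.38308297] fwd [ 2.31568120e-01  4.17864583e-04 -9.72818601e-01]
[(array([ 0.634, -0.059, -0.002]), 0.8)]
[277.1549338 202.3444764]
```

View pics/w0.png

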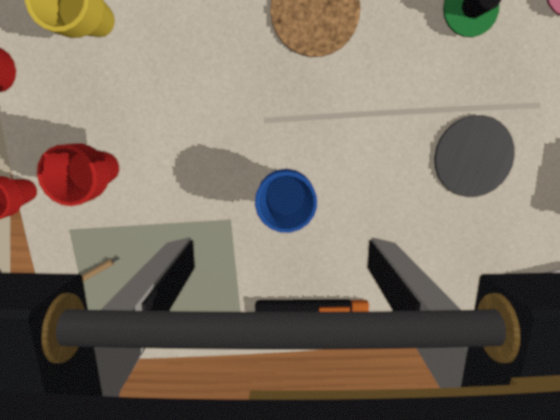

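The wrist picture shows the blue pot's rim centred near (287,200), the cork coaster at (316,12), red at (70,175) and nothing near the fingers. Next I fit the silhouettes.

```bash
cat >> h.py <<'E'
from scipy.optimize import least_squares
SH={'pot':[(0,.017),(.048,.0285),(.074,.0285)],'cork':[(0,.045),(.006,.045)],'lid':[(.010,.0285),(.014,.0285)]}
def mask(im,col):
    h,s,v=[a.astype(int) for a in cv2.split(cv2.cvtColor(im,cv2.COLOR_RGB2HSV))]
    if col=='blue': return (h>100)&(h<130)&(s>140)&(v>40)
    if col=='red': return ((h<7)|(h>174))&(s>170)&(v>50)
    if col=='yellow': return (h>20)&(h<32)&(s>130)&(v>50)
    if col=='green': return (h>50)&(h<85)&(s>120)&(v>30)
    if col=='cork': return (h>5)&(h<18)&(s>90)&(v>60)
def hull_c(pts):
    hu=cv2.convexHull(np.float32(pts).reshape(-1,1,2)); m=cv2.moments(hu); return np.array([m['m10'],m['m01']])/m['m00'], m['m00']
def locate(c,im,col,shape,guess,z0=0.):
    M=mask(im,col).astype(np.uint8); n,L,st,ce=cv2.connectedComponentsWithStats(M)
    def proj(p): 
        a=np.linspace(0,2*np.pi,48,endpoint=False)
        return hull_c([w2px(c,[p[0]+r*np.cos(q),p[1]+r*np.sin(q),z0+z]) for z,r in SH[shape] for q in a])
    g,A=proj(guess); i=min([k for k in range(1,n) if st[k][4]>A*.3],key=lambda k:np.hypot(*(ce[k]-g)))
    ys,xs=np.nonzero(L==i); m,Am=hull_c(np.c_[np.r_[xs-.5,xs+.5,xs-.5,xs+.5],np.r_[ys-.5,ys-.5,ys+.5,ys+.5]])
    r=least_squares(lambda p:proj(p)[0]-m,guess[:2]); return np.round(r.x,4),'area ratio',round(Am/A,3),'px',np.round(m)
E
python3 - <<'E'
from h import *
w=cv2.imread('pics/w0.png')[:,:,::-1].copy(); t=cv2.imread('pics/top0.png')[:,:,::-1].copy()
print('w blue',locate('wrist',w,'blue','pot',[.638,-.06]))
for col,sh,g in [('blue','pot',[.638,-.06]),('red','pot',[.614,-.254]),('yellow','pot',[.46,-.253]),('green','lid',[.456,.126]),('cork','cork',[.453,-.032])]:
    print(col,locate('top',t,col,sh,g))
E
```

```text
Traceback (most recent call last):
  File "h.py", line 32, in locate
    r=least_squares(lambda p:proj(p)[0]-m,guess[:2]); return np.round(r.x,4),'area ratio',round(Am/A,3),'px',np.round(m)
  File "h.py", line 32, in <lambda>
    r=least_squares(lambda p:proj(p)[0]-m,guess[:2]); return np.round(r.x,4),'area ratio',round(Am/A,3),'px',np.round(m)
                             ~~~~^^^
  File "h.py", line 29, in proj
    return hull_c([w2px(c,[p[0]+r*np.cos(q),p[1]+r*np.sin(q),z0+z]) for z,r in SH[shape] for q in a])
                   ~~~~^^^^^^^^^^^^^^^^^^^^^^^^^^^^^^^^^^^^^^^^^^^^
  File "h.py", line 13, in w2px
    K,k1,R,t=cam(c); q=R@np.array(p)+t; s=q[:2]/q[2]; s=s*(1+k1*(s@s)); return (K@[*s,1])[:2]
             ~~~^^^
  File "h.py", line 6, in cam
    m=robot.camera_model(c); K=np.array(m['camera_matrix']); R=cv2.Rodrigues(np.array(m['rvec'],float))[0]; return K,m['k1'],R,np.array(m['tvec'],float).ravel()
ValueError: time passes only in moves, steps and waits
```

```bash
python3 - <<'E'
s=open('h.py').read()
s=s.replace("def cam(c):","from functools import lru_cache\n@lru_cache\ndef cam(c):").replace("guess[:2]);","guess[:2],diff_step=.003);")
open('h.py','w').write(s)
E
cat > m.py <<'E'
from h import *
w=cv2.imread('pics/w0.png')[:,:,::-1].copy(); t=cv2.imread('pics/top0.png')[:,:,::-1].copy()
print('w blue',locate('wrist',w,'blue','pot',[.638,-.06]))
for col,sh,g in [('blue','pot',[.638,-.06]),('red','pot',[.614,-.254]),('yellow','pot',[.46,-.253]),('green','lid',[.456,.126]),('cork','cork',[.453,-.032])]:
    print(col,locate('top',t,col,sh,g))
print(robot.get_obs()['tool_pos'])
E
python3 m.py
```

```text
w blue (array([ 0.6382, -0.0524]), 'area ratio', 0.923, 'px', array([285., 201.]))
blue (array([ 0.6391, -0.0587]), 'area ratio', 0.888, 'px', array([305., 174.]))
red (array([ 0.613 , -0.2578]), 'area ratio', 0.912, 'px', array([393., 187.]))
yellow (array([ 0.4623, -0.2484]), 'area ratio', 0.96, 'px', array([391., 254.]))
green (array([0.456 , 0.1259]), 'area ratio', 0.857, 'px', array([222., 254.]))
cork (array([ 0.4585, -0.0278]), 'area ratio', 1.011, 'px', array([289., 255.]))
[ 0.63802779 -0.05809152  0.40371779]
```

```bash
cat >> h.py <<'E'
def shot(name,items):
    import time
    cam.cache_clear(); cam('wrist'); o=robot.get_obs(); im=save('wrist',name)
    print('tcp',np.round(o['tool_pos'],4),np.round(o['ee_rot'],3),'w',round(o['width'],4),'f',np.round(o['wrist_force'],1),'t',round(o['time'],2))
    for it in items: 
        try: print(it[0],locate('wrist',im,*it))
        except Exception as e: print(it[0],'fail',e)
E
python3 - <<'E'
from h import *
shot('w1',[('blue','pot',[.638,-.058]),('cork','cork',[.456,-.03])])
shot('w1b',[('blue','pot',[.638,-.058])])
E
```

```text
tcp [ 0.638  -0.0581  0.4037] [ 3.141e+00 -2.000e-03  3.140e+00] w 0.0938 f [ 0.2  1.3 -0.4] t 2.75
blue (array([ 0.6397, -0.0567]), 'area ratio', 0.91, 'px', array([281., 202.]))
cork (array([ 0.4723, -0.0263]), 'area ratio', 0.631, 'px', array([311.,  25.]))
tcp [ 0.6376 -0.0571  0.4044] [ 3.141e+00 -1.000e-03  3.141e+00] w 0.094 f [-0.5 -0.4 -0.6] t 2.8
blue (array([ 0.6398, -0.0567]), 'area ratio', 0.912, 'px', array([280., 202.]))
```

>>> play_rows(translation=[[-0.05,0,0.9],[0,0,0.9],[0,0,0.9],[0,0,0.9],[0,0,0.38],[0,0,0]], twist=[[0,0,0],[0,0,0],[0,0,0],[0,0,0],[0,0,0],[0,0,0]], gripper=[1,1,1,1,1,1])

```text
time: 3.45
tool_pos: [0.6385, -0.056, 0.2432]
ee_rot: [3.14, -0.005, -3.14]
wrist_force: [-0.6, -0.5, 0.8]
width: 0.0942
finger_force: 0.0
```

>>> play_rows(translation=[[0,0,0],[0,0,0],[0,0,0],[0,0,0],[0,0,0],[0,0,0]], twist=[[0,0,0],[0,0,0],[0,0,0],[0,0,0],[0,0,0],[0,0,0]], gripper=[-1,-1,-1,-1,-1,-1])

```text
time: 4.05
tool_pos: [0.6399, -0.0574, 0.2464]
ee_rot: [-3.142, 0.001, 3.141]
wrist_force: [-0.9, 0.2, 3.0]
width: 0.0575
finger_force: 30.0
```

>>> play_rows(translation=[[0,0,-0.5],[0,0,-1],[0,0,-1],[0.7,0.2,0],[0.9,0.25,0],[0.9,0.25,0],[0,0,0],[0,0,0]], twist=[[0,0,0],[0,0,0],[0,0,0],[0,0,0],[0,0,0],[0,0,0],[0,0,0],[0,0,0]], gripper=[-1,-1,-1,-1,-1,-1,-1,-1])

```text
time: 4.85
tool_pos: [0.5392, -0.0292, 0.3454]
ee_rot: [-3.141, 0.0, 3.142]
wrist_force: [-0.2, 0.3, -0.9]
width: 0.057
finger_force: 30.0
```

Run:
```python
from h import *
shot('w2',[('cork','cork',[.456,-.03]),('blue','pot',[.54,-.03],.1)])
print(robot.spot_point('coaster_cork','wrist'))
```

```text
tcp [ 0.5392 -0.0292  0.3454] [-3.141  0.     3.142] w 0.057 f [-0.2  0.3 -0.9] t 4.85
cork (array([ 0.4589, -0.0265]), 'area ratio', 0.962, 'px', array([283., 108.]))
blue (array([ 0.5367, -0.0285]), 'area ratio', 0.896, 'px', array([281., 262.]))
[{'centre': [0.4607, -0.0262, -0.0047], 'score': 0.57}]
```

View pics/w2.png

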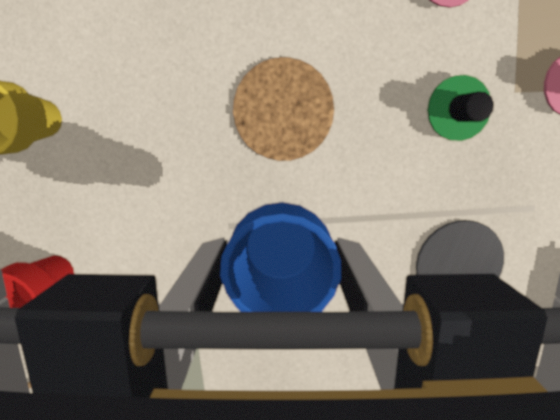

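The coaster is clear, centred at (283,108), and the pot is held upright.

>>> play_rows(translation=[[0.7,0.03,0],[0.7,0.03,0],[0.61,0,0],[0,0,0.9],[0,0,0.7],[0,0,0.4],[0,0,0.2],[0,0,0]], twist=[[0,0,0],[0,0,0],[0,0,0],[0,0,0],[0,0,0],[0,0,0],[0,0,0],[0,0,0]], gripper=[-1,-1,-1,-1,-1,-1,-1,-1])

```text
time: 5.75
tool_pos: [0.4598, -0.0272, 0.2565]
ee_rot: [3.141, -0.002, 3.141]
wrist_force: [-0.1, -0.8, -0.7]
width: 0.0573
finger_force: 30.0
```

>>> play_rows(translation=[[0,0,0.06],[0,0,0.05],[0,0,0.04],[0,0,0]], twist=[[0,0,0],[0,0,0],[0,0,0],[0,0,0]], gripper=[-1,-1,-1,-1])

```text
time: 6.15
tool_pos: [0.4597, -0.027, 0.2524]
ee_rot: [-3.141, 0.002, 3.141]
wrist_force: [-0.9, 0.9, -0.0]
width: 0.0573
finger_force: 30.0
```

>>> play_rows(translation=[[0,0,0.03],[0,0,0.03],[0,0,0]], twist=[[0,0,0],[0,0,0],[0,0,0]], gripper=[-1,-1,-1])

```text
time: 6.45
tool_pos: [0.4599, -0.0269, 0.2523]
ee_rot: [-3.141, 0.003, 3.142]
wrist_force: [-3.1, 0.7, 11.9]
width: 0.0573
finger_force: 30.0
```

>>> play_rows(translation=[[0,0,-0.02],[0,0,0],[0,0,0],[0,0,-0.4],[0,0,-0.9],[0,0,-0.9],[0,0,-0.9],[0,0,-0.9]], twist=[[0,0,0],[0,0,0],[0,0,0],[0,0,0],[0,0,0],[0,0,0],[0,0,0],[0,0,0]], gripper=[-1,1,1,1,1,1,1,1])

```text
time: 7.25
tool_pos: [0.4591, -0.0269, 0.4108]
ee_rot: [3.141, -0.001, 3.141]
wrist_force: [1.2, 0.2, -0.1]
width: 0.0942
finger_force: 0.0
```

Run:
```python
from h import *
shot('w3',[('blue','pot',[.459,-.027],.006)])
shot('w3b',[('blue','pot',[.459,-.027],.006)])
```

```text
tcp [ 0.4591 -0.0269  0.4108] [ 3.141e+00 -1.000e-03  3.141e+00] w 0.0942 f [ 1.2  0.2 -0.1] t 7.25
blue (array([ 0.4596, -0.0264]), 'area ratio', 0.923, 'px', array([280., 200.]))
tcp [ 0.4598 -0.027   0.4179] [-3.14   0.011  3.141] w 0.0942 f [ 2.2 -0.5  4.1] t 7.3
blue (array([ 0.4596, -0.0264]), 'area ratio', 0.922, 'px', array([281., 194.]))
```

>>> play_rows(translation=[[-0.55,-0.82,0],[-0.55,-0.82,0],[-0.55,-0.82,0],[-0.55,-0.82,0],[-0.55,-0.82,0],[-0.55,-0.82,0],[-0.55,-0.82,0],[0,0,0]], twist=[[0,0,0],[0,0,0],[0,0,0],[0,0,0],[0,0,0],[0,0,0],[0,0,0],[0,0,0]], gripper=[1,1,1,1,1,1,1,1])

```text
time: 8.15
tool_pos: [0.6148, -0.2606, 0.4045]
ee_rot: [3.14, -0.005, 3.137]
wrist_force: [-0.4, 0.5, -0.5]
width: 0.094
finger_force: 0.0
```

Run:
```python
from h import *
robot.snapshot('wrist')
shot('w4',[('red','pot',[.613,-.257])])
```

```text
tcp [ 0.614  -0.2585  0.4056] [ 3.139 -0.005  3.139] w 0.0941 f [-1.4  0.4  0.1] t 8.2
red (array([ 0.6136, -0.2555]), 'area ratio', 0.913, 'px', array([282., 201.]))
```

View pics/w4.png

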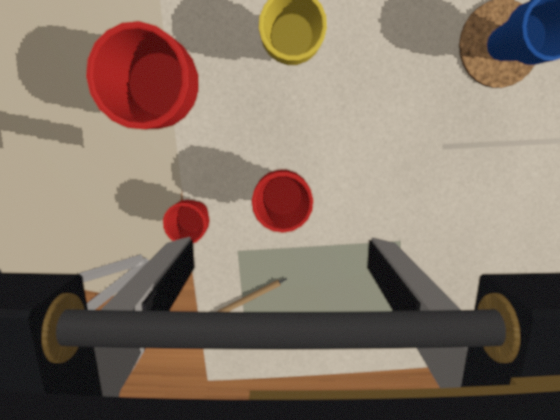

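The medium red pot's rim is centred at (282,201) under the gripper. The small one at (187,222) stays outside the finger, and I narrow the opening a little for more room.

>>> play_rows(translation=[[0,0,0],[0,0,0]], twist=[[0,0,0],[0,0,0]], gripper=[0.7,0.7])

```text
time: 8.45
tool_pos: [0.6128, -0.2552, 0.4106]
ee_rot: [-3.142, 0.001, -3.14]
wrist_force: [-0.4, -0.3, 0.2]
width: 0.0825
finger_force: 0.0
```

>>> play_rows(translation=[[-0.02,0,0.9],[0,0,0.9],[0,0,0.9],[0,0,0.9],[0,0,0.53],[0,0,0],[0,0,0]], twist=[[0,0,0],[0,0,0],[0,0,0],[0,0,0],[0,0,0],[0,0,0],[0,0,0]], gripper=[0.7,0.7,0.7,0.7,0.7,0.7,0.7])

```text
time: 9.15
tool_pos: [0.614, -0.2558, 0.2458]
ee_rot: [-3.141, 0.001, -3.141]
wrist_force: [0.1, -0.3, 0.3]
width: 0.08
finger_force: 0.0
```

>>> play_rows(translation=[[0,0,0],[0,0,0],[0,0,0],[0,0,0],[0,0,0]], twist=[[0,0,0],[0,0,0],[0,0,0],[0,0,0],[0,0,0]], gripper=[-1,-1,-1,-1,-1])

```text
time: 9.65
tool_pos: [0.6145, -0.2567, 0.2464]
ee_rot: [-3.141, 0.003, 3.141]
wrist_force: [0.8, 0.3, 5.2]
width: 0.0572
finger_force: 30.0
```

>>> play_rows(translation=[[0,0,-0.5],[0,0,-1],[0,0,-1],[0,0,-1],[0,0,-0.25],[0,0,0]], twist=[[0,0,0],[0,0,0],[0,0,0],[0,0,0],[0,0,0],[0,0,0]], gripper=[-1,-1,-1,-1,-1,-1])

```text
time: 10.25
tool_pos: [0.6142, -0.2567, 0.3966]
ee_rot: [-3.14, 0.004, 3.141]
wrist_force: [0.8, 0.0, 0.1]
width: 0.0571
finger_force: 30.0
```

>>> play_rows(translation=[[0.55,0.82,0],[0.55,0.82,0],[0.55,0.82,0],[0.55,0.82,0],[0.55,0.82,0],[0.55,0.82,0],[0.55,0.82,0],[0,0,0]], twist=[[0,0,0],[0,0,0],[0,0,0],[0,0,0],[0,0,0],[0,0,0],[0,0,0],[0,0,0]], gripper=[-1,-1,-1,-1,-1,-1,-1,-1])

```text
time: 11.05
tool_pos: [0.4577, -0.0241, 0.3914]
ee_rot: [3.139, -0.006, -3.138]
wrist_force: [1.1, -1.0, 0.2]
width: 0.0571
finger_force: 30.0
```

>>> play_rows(translation=[[0,0,0],[0,0,0]], twist=[[0,0,0],[0,0,0]], gripper=[-1,-1])

```text
time: 11.25
tool_pos: [0.4604, -0.0274, 0.3928]
ee_rot: [3.141, -0.003, 3.141]
wrist_force: [0.6, 0.3, -0.3]
width: 0.0577
finger_force: 30.0
```

```bash
cat >> h.py <<'E'
def avg(n=4):
    P=[]
    for _ in range(n): robot.snapshot('wrist'); P.append(robot.get_obs()['tool_pos'])
    print('avg',np.mean(P,0).round(4),'sd',np.std(P,0).round(4))
E
python3 -c "
from h import *
avg(5)"
```

```text
avg [ 0.4606 -0.0277  0.3938] sd [0.     0.0001 0.0004]
```

>>> play_rows(translation=[[0.02,0.02,0.8],[0,0,0.8],[0,0,0.4],[0,0,0.3],[0,0,0.15],[0,0,0]], twist=[[0,0,0],[0,0,0],[0,0,0],[0,0,0],[0,0,0],[0,0,0]], gripper=[-1,-1,-1,-1,-1,-1])

```text
time: 12.1
tool_pos: [0.4595, -0.0263, 0.2964]
ee_rot: [3.141, -0.0, 3.141]
wrist_force: [-0.6, -0.3, 0.0]
width: 0.0576
finger_force: 30.0
```

>>> play_rows(translation=[[0,0,0.06],[0,0,0.05],[0,0,0.05],[0,0,0]], twist=[[0,0,0],[0,0,0],[0,0,0],[0,0,0]], gripper=[-1,-1,-1,-1])

```text
time: 12.5
tool_pos: [0.4595, -0.0262, 0.2906]
ee_rot: [-3.141, 0.001, 3.141]
wrist_force: [0.6, 0.2, -1.3]
width: 0.0574
finger_force: 30.0
```

>>> play_rows(translation=[[0,0,0.03],[0,0,0.03],[0,0,0]], twist=[[0,0,0],[0,0,0],[0,0,0]], gripper=[-1,-1,-1])

```text
time: 12.8
tool_pos: [0.4598, -0.0262, 0.2903]
ee_rot: [-3.141, 0.003, 3.141]
wrist_force: [-0.6, 0.0, 8.1]
width: 0.0571
finger_force: 30.0
```

>>> play_rows(translation=[[0,0,-0.02],[0,0,0],[0,0,0],[0,0,-0.4],[0,0,-0.9],[0,0,-0.9],[0,0,-0.8],[0,0,0]], twist=[[0,0,0],[0,0,0],[0,0,0],[0,0,0],[0,0,0],[0,0,0],[0,0,0],[0,0,0]], gripper=[-1,1,1,1,1,1,1,1])

```text
time: 13.6
tool_pos: [0.4599, -0.0261, 0.4136]
ee_rot: [-3.14, 0.009, 3.142]
wrist_force: [1.0, -0.0, 0.3]
width: 0.0942
finger_force: 0.0
```

>>> play_rows(translation=[[-0.01,-0.9,0],[-0.01,-0.95,0],[-0.01,-0.95,0],[-0.01,-0.95,0],[-0.01,-0.95,0],[0,-0.9,0],[0,0,0],[0,0,0]], twist=[[0,0,0],[0,0,0],[0,0,0],[0,0,0],[0,0,0],[0,0,0],[0,0,0],[0,0,0]], gripper=[1,1,1,1,1,1,1,1])

```text
time: 14.4
tool_pos: [0.4611, -0.2505, 0.4067]
ee_rot: [3.139, -0.003, 3.14]
wrist_force: [0.5, 0.6, -0.1]
width: 0.0939
finger_force: 0.0
```

Run:
```python
from h import *
avg(3)
shot('w5',[('yellow','pot',[.461,-.25])])
```

```text
avg [ 0.4613 -0.2493  0.4077] sd [0.0001 0.0003 0.0004]
tcp [ 0.4613 -0.249   0.4081] [ 3.14e+00 -1.00e-03 -3.14e+00] w 0.094 f [ 0.3 -0.3  0.9] t 14.55
yellow (array([ 0.4631, -0.2467]), 'area ratio', 0.949, 'px', array([282., 201.]))
```

View pics/w5.png

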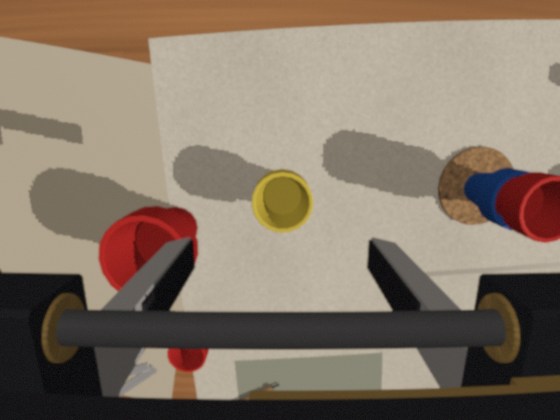

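The yellow pot is at (282,201). The large red pot's rim at (148,260) is near the left finger's path, so I check the clearance.

Run:
```python
from h import *
for z in (.09,.11,.13):
    print(z,[np.round(px2w('wrist',u,v,z),3).tolist() for u,v in [(100,258),(196,258),(148,213)]])
    print('  top',[np.round(px2w('top',u,v,z),3).tolist() for u,v in [(435,234),(472,234),(453,216),(453,253)]])
```

```text
0.09 [[0.512, -0.414, 0.09], [0.511, -0.324, 0.09], [0.469, -0.365, 0.09]]
  top [[0.506, -0.336, 0.09], [0.508, -0.416, 0.09], [0.546, -0.377, 0.09], [0.467, -0.373, 0.09]]
0.11 [[0.504, -0.402, 0.11], [0.503, -0.319, 0.11], [0.464, -0.357, 0.11]]
  top [[0.504, -0.328, 0.11], [0.506, -0.405, 0.11], [0.543, -0.368, 0.11], [0.466, -0.364, 0.11]]
0.13 [[0.496, -0.391, 0.13], [0.495, -0.314, 0.13], [0.459, -0.349, 0.13]]
  top [[0.503, -0.32, 0.13], [0.504, -0.395, 0.13], [0.54, -0.359, 0.13], [0.465, -0.355, 0.13]]
```

>>> play_rows(translation=[[-0.04,0.04,0],[0,0,0.9],[0,0,0.9],[0,0,0.9],[0,0,0.9],[0,0,0.48],[0,0,0],[0,0,0]], twist=[[0,0,0],[0,0,0],[0,0,0],[0,0,0],[0,0,0],[0,0,0],[0,0,0],[0,0,0]], gripper=[0.7,0.7,0.7,0.7,0.7,0.7,0.7,0.7])

```text
time: 15.4
tool_pos: [0.4632, -0.2481, 0.2461]
ee_rot: [-3.141, 0.001, -3.141]
wrist_force: [0.6, 0.4, 1.0]
width: 0.0798
finger_force: 0.0
```

>>> play_rows(translation=[[0,0,0],[0,0,0],[0,0,0],[0,0,0],[0,0,0]], twist=[[0,0,0],[0,0,0],[0,0,0],[0,0,0],[0,0,0]], gripper=[-1,-1,-1,-1,-1])

```text
time: 15.9
tool_pos: [0.4632, -0.2486, 0.2467]
ee_rot: [-3.141, 0.002, 3.141]
wrist_force: [-0.2, 0.3, 5.0]
width: 0.056
finger_force: 29.8
```

>>> play_rows(translation=[[0,0,-0.5],[0,0,-0.9],[0,0,-0.9],[0,0,-0.9],[0,0,-0.9],[0,0,0]], twist=[[0,0,0],[0,0,0],[0,0,0],[0,0,0],[0,0,0],[0,0,0]], gripper=[-1,-1,-1,-1,-1,-1])

```text
time: 16.5
tool_pos: [0.4633, -0.2489, 0.4155]
ee_rot: [-3.135, 0.009, 3.141]
wrist_force: [0.3, -0.3, 1.0]
width: 0.0559
finger_force: 29.8
```

>>> play_rows(translation=[[0.02,0.9,0],[0.02,0.95,0],[0.02,0.95,0],[0.02,0.95,0],[0,0.95,0],[0,0.84,0],[0,0,0],[0,0,0]], twist=[[0,0,0],[0,0,0],[0,0,0],[0,0,0],[0,0,0],[0,0,0],[0,0,0],[0,0,0]], gripper=[-1,-1,-1,-1,-1,-1,-1,-1])

```text
time: 17.3
tool_pos: [0.4595, -0.0265, 0.408]
ee_rot: [-3.141, -0.002, -3.14]
wrist_force: [-0.1, 0.3, -0.5]
width: 0.0553
finger_force: 29.8
```

```bash
python3 -c "
from h import *
avg(3);avg(3)"
```

```text
avg [ 0.4597 -0.0276  0.4084] sd [0.     0.0003 0.0002]
avg [ 0.4598 -0.0279  0.409 ] sd [0.     0.     0.0001]
```

The width dropped to 55 mm, which could mean the grip has slipped or tilted, so I look.

Run:
```python
from h import *
robot.snapshot('scene')
im=save('scene','s1'); a=w2px('scene',[.46,-.027,.15]); u,v=int(a[0]),int(a[1]); print(a)
c=im[max(v-80,0):v+80,u-90:u+90]
w=save('wrist','w6')
b=cv2.resize(w[100:400,100:460],(384,320))
c=cv2.resize(c,(int(c.shape[1]*320/c.shape[0]),320),interpolation=cv2.INTER_CUBIC)
cv2.imwrite('pics/chk.png',np.hstack([c,b])[:,:,::-1])
```

```text
[243.66459768 133.20536346]
```

View pics/chk.png

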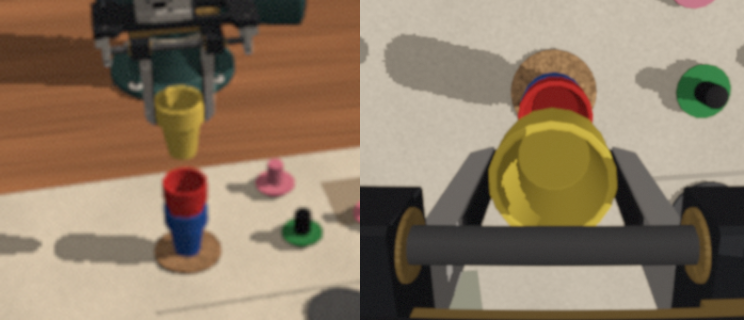

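Left: the tower stands straight with the yellow pot hanging upright above it. Right: the yellow rim spans 223–341 px, the same as blue did when held, so it is not tilted or slipped. I continue with care.

>>> play_rows(translation=[[0,0.04,0.5],[0,0,0.5],[0,0,0.4],[0,0,0.3],[0,0,0.15],[0,0,0],[0,0,0]], twist=[[0,0,0],[0,0,0],[0,0,0],[0,0,0],[0,0,0],[0,0,0],[0,0,0]], gripper=[-1,-1,-1,-1,-1,-1,-1])

```text
time: 18.45
tool_pos: [0.4599, -0.0254, 0.3362]
ee_rot: [-3.141, 0.001, 3.141]
wrist_force: [-0.1, -0.3, -1.4]
width: 0.056
finger_force: 29.8
```

>>> play_rows(translation=[[0,-0.02,0.06],[0,0,0.06],[0,0,0.05],[0,0,0]], twist=[[0,0,0],[0,0,0],[0,0,0],[0,0,0]], gripper=[-1,-1,-1,-1])

```text
time: 18.85
tool_pos: [0.4597, -0.0261, 0.3288]
ee_rot: [3.142, 0.0, 3.141]
wrist_force: [0.4, 0.4, -1.3]
width: 0.0559
finger_force: 29.8
```

>>> play_rows(translation=[[0,0,0.03],[0,0,0.03],[0,0,0]], twist=[[0,0,0],[0,0,0],[0,0,0]], gripper=[-1,-1,-1])

```text
time: 19.15
tool_pos: [0.4601, -0.0263, 0.3286]
ee_rot: [-3.14, 0.003, 3.141]
wrist_force: [-1.4, 0.0, 6.3]
width: 0.0561
finger_force: 29.8
```

>>> play_rows(translation=[[0,0,-0.02],[0,0,0],[0,0,0],[0,0,-0.4],[0,0,-0.8],[0,0,-0.8],[0,0,-0.4],[0,0,0]], twist=[[0,0,0],[0,0,0],[0,0,0],[0,0,0],[0,0,0],[0,0,0],[0,0,0],[0,0,0]], gripper=[-1,1,1,1,1,1,1,1])

```text
time: 19.95
tool_pos: [0.46, -0.0261, 0.4255]
ee_rot: [-3.141, 0.005, 3.141]
wrist_force: [0.4, 0.1, -0.5]
width: 0.0941
finger_force: 0.0
```

>>> play_rows(translation=[[0.02,0.95,0],[0.02,0.95,0],[0.02,0.95,0],[0.02,0.95,0],[0,0,0.5],[0,0,0.5],[0,0,0],[0,0,0]], twist=[[0,0,0],[0,0,0],[0,0,0],[0,0,0],[0,0,0],[0,0,0],[0,0,0],[0,0,0]], gripper=[1,1,1,1,0.2,0.2,0.2,0.2])

```text
time: 20.75
tool_pos: [0.4563, 0.1258, 0.3817]
ee_rot: [-3.141, -0.003, 3.141]
wrist_force: [1.1, -1.3, 0.8]
width: 0.0653
finger_force: 0.0
```

Run:
```python
from h import *
avg(3)
shot('w7',[('green','lid',[.456,.126]),('yellow','pot',[.46,-.026],.082)])
im=cv2.imread('pics/w7.png'); 
M=(im.max(2)<45).astype(np.uint8); n,L,st,ce=cv2.connectedComponentsWithStats(M)
for k in range(1,n):
    if 80<st[k][4]<4000: print('dark',ce[k].round(1),st[k])
print([w2px('wrist',[.456,.126,z]).round(1) for z in(.014,.046)])
```

```text
avg [0.4567 0.1257 0.3835] sd [0.0001 0.     0.0005]
tcp [0.4568 0.1256 0.384 ] [3.141e+00 2.000e-03 3.141e+00] w 0.0572 f [ 0.1 -0.6  1.6] t 20.9
green (array([0.4561, 0.1278]), 'area ratio', 0.901, 'px', array([282., 191.]))
yellow (array([ 0.4607, -0.027 ]), 'area ratio', 0.892, 'px', array([ 56., 233.]))
dark [281.6 195.6] [271 183  23  26 487]
dark [519.2 202. ] [510 193  21  20 257]
dark [211.9 283.7] [195 242  32  71 963]
dark [348.9 283.5] [335 242  32  71 956]
[array([279.9, 192. ]), array([279.9, 198.5])]
```

View pics/w7.png

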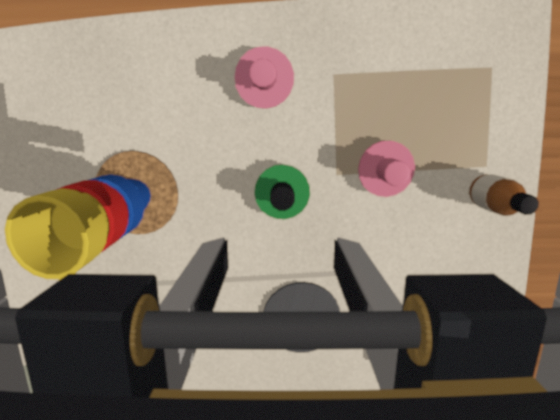

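The lid with its black knob is at (282,195), straight under the fingers. The tower is at the left, and the pink lids at (264,75) and (387,168) are clear.

>>> play_rows(translation=[[0.02,0.04,0.8],[0,0,0.9],[0,0,0.9],[0,0,0.9],[0,0,0.6],[0,0,0],[0,0,0]], twist=[[0,0,0],[0,0,0],[0,0,0],[0,0,0],[0,0,0],[0,0,0],[0,0,0]], gripper=[0.2,0.2,0.2,0.2,0.2,0.2,0.2])

```text
time: 21.65
tool_pos: [0.4562, 0.1274, 0.22]
ee_rot: [3.141, 0.001, 3.141]
wrist_force: [0.2, 0.2, -0.3]
width: 0.0566
finger_force: 0.0
```

>>> play_rows(translation=[[0,0,0.04],[0,0,0],[0,0,0],[0,0,0],[0,0,0],[0,0,0]], twist=[[0,0,0],[0,0,0],[0,0,0],[0,0,0],[0,0,0],[0,0,0]], gripper=[0.2,-1,-1,-1,-1,-1])

```text
time: 22.25
tool_pos: [0.4558, 0.1275, 0.2178]
ee_rot: [3.141, 0.0, 3.141]
wrist_force: [-0.2, 0.5, 0.6]
width: 0.0235
finger_force: 30.0
```

>>> play_rows(translation=[[0,0,-0.5],[0,0,-0.9],[0,0,-0.9],[0,0,-0.9],[0,0,-0.9],[0,0,-0.9],[0,0,0],[0,0,0]], twist=[[0,0,0],[0,0,0],[0,0,0],[0,0,0],[0,0,0],[0,0,0],[0,0,0],[0,0,0]], gripper=[-1,-1,-1,-1,-1,-1,-1,-1])

```text
time: 23.05
tool_pos: [0.4557, 0.1275, 0.4181]
ee_rot: [3.141, 0.002, 3.141]
wrist_force: [-0.2, -0.1, -0.6]
width: 0.0234
finger_force: 30.0
```

>>> play_rows(translation=[[-0.02,-0.7,0],[-0.02,-0.8,0],[-0.02,-0.8,0],[-0.02,-0.8,0],[-0.02,-0.74,0],[0,0,0],[0,0,0],[0,0,0]], twist=[[0,0,0],[0,0,0],[0,0,0],[0,0,0],[0,0,0],[0,0,0],[0,0,0],[0,0,0]], gripper=[-1,-1,-1,-1,-1,-1,-1,-1])

```text
time: 23.85
tool_pos: [0.4596, -0.0254, 0.4163]
ee_rot: [3.141, -0.002, -3.141]
wrist_force: [0.0, 0.1, -0.6]
width: 0.0235
finger_force: 30.0
```

```bash
python3 -c "
from h import *
avg(3)
shot('w8',[])
cv2.imwrite('pics/w8c.png',cv2.imread('pics/w8.png')[130:330,160:400])"
```

```text
avg [ 0.4597 -0.0252  0.4169] sd [0.     0.     0.0002]
tcp [ 0.4597 -0.0252  0.4172] [ 3.141 -0.    -3.14 ] w 0.0233 f [ 0.6 -0.7  0. ] t 24.0
```

View pics/w8c.png

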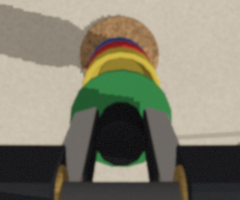

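The lid hangs level, with its centre (column 281) in line with the yellow pot below.

>>> play_rows(translation=[[-0.01,-0.03,0.4],[0,0,0.4],[0,0,0.3],[0,0,0.13],[0,0,0],[0,0,0]], twist=[[0,0,0],[0,0,0],[0,0,0],[0,0,0],[0,0,0],[0,0,0]], gripper=[-1,-1,-1,-1,-1,-1])

```text
time: 24.65
tool_pos: [0.4603, -0.0272, 0.3688]
ee_rot: [-3.142, 0.001, -3.142]
wrist_force: [0.6, -0.1, -0.3]
width: 0.0237
finger_force: 30.0
```

>>> play_rows(translation=[[0,0,0.05],[0,0,0.04],[0,0,0]], twist=[[0,0,0],[0,0,0],[0,0,0]], gripper=[-1,-1,-1])

```text
time: 24.95
tool_pos: [0.4601, -0.0273, 0.3648]
ee_rot: [3.141, 0.0, 3.141]
wrist_force: [0.1, -0.3, -0.9]
width: 0.0231
finger_force: 30.0
```

>>> play_rows(translation=[[0,0,0.03],[0,0,0.02],[0,0,0]], twist=[[0,0,0],[0,0,0],[0,0,0]], gripper=[-1,-1,-1])

```text
time: 25.25
tool_pos: [0.4602, -0.0272, 0.3642]
ee_rot: [3.141, 0.002, 3.141]
wrist_force: [-0.6, 1.3, 5.7]
width: 0.0236
finger_force: 30.0
```

Seated at the expected height with light contact. I release, rise clear and check.

>>> play_rows(translation=[[0,0,-0.02],[0,0,0],[0,0,0],[0,0,-0.3],[0,0,-0.7],[0,0,-0.7],[0,0,-0.5],[0,0,0]], twist=[[0,0,0],[0,0,0],[0,0,0],[0,0,0],[0,0,0],[0,0,0],[0,0,0],[0,0,0]], gripper=[-1,1,1,1,1,1,1,1])

```text
time: 26.05
tool_pos: [0.4603, -0.0274, 0.4556]
ee_rot: [-3.14, 0.007, 3.141]
wrist_force: [0.6, -0.5, -0.6]
width: 0.076
finger_force: 0.0
```

Run:
```python
from h import *
shot('w9',[('green','lid',[.46,-.027],.146)])
im=save('scene','s2'); cv2.imwrite('pics/s2c.png',cv2.resize(im[60:280,90:470],None,fx=2,fy=2,interpolation=cv2.INTER_CUBIC)[:,:,::-1])
```

```text
tcp [ 0.4603 -0.0274  0.4556] [-3.14   0.007  3.141] w 0.076 f [ 0.6 -0.5 -0.6] t 26.05
green (array([ 0.4599, -0.0256]), 'area ratio', 0.931, 'px', array([282., 206.]))
```

View pics/s2c.png

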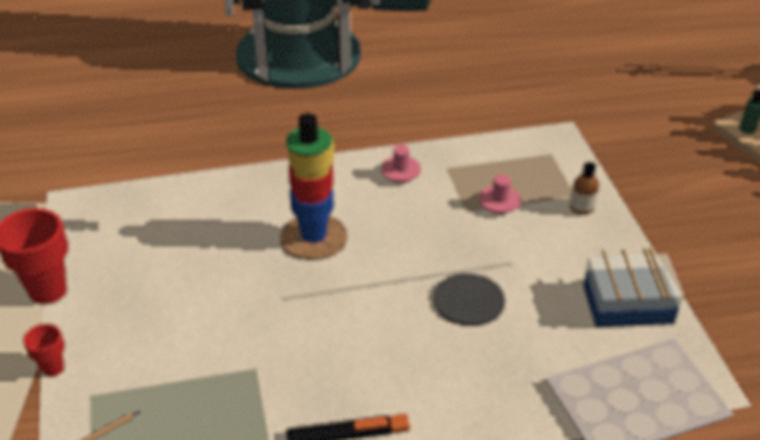

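The picture shows the finished tower upright on the cork coaster (crop column ~312), with the lid level on top and the bystanders untouched. I hand the job in.

```bash
python3 -c "
from bench import robot
print(robot.close_job())"
```

```text
the job is handed in; nothing more can be done
None
```

The tower of blue, red and yellow pots with the green lid on top is built upright on the cork coaster, everything is released, and the job is handed in at about 26 s on the clock.

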